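Close the cold drum's shutter with its folding crank

TASK

One of the two white cold drums has a round grey metal wheel on top with a folding crank, and its loading port is still open. Swing the folded crank out anticlockwise (seen from above) as far as it goes, so that it latches pointing straight out from the wheel, and only then turn the wheel with it clockwise as far as it goes, which brings the shutter over the port. Leave the crank out and latched, and let go.

Things in the scene. Friction and masses are not known exactly. Their poses are not given: they have to be found in the camera images.
- drum_axis (a point): Centre of the wheel's upper face (grey metal, 124 mm across), 104 mm above the table. It lies on a fixed white drum (190 mm across, 85 tall); the like drum with only a ball on its lid is not meant. Axes are the drum's, z up, not turning with the wheel. In them the crank's upright pivot is at x 45, y 0 mm (wheel at 0), the port at x -77, y 0, a steel post (10 mm, top 114 mm up) at x 70, y 9.
- crank_knob (a point): Centre of the black upright knob on the crank's free end: 22 mm across, 42 tall, from 114 to 156 mm above the table, this point at 135. It spins freely on its pin, so a gripper holding it need not turn. 65 mm from the crank's pivot; with the crank out, 110 mm from the wheel's axis. The crank arm below it is a flat steel bar 14 mm wide, its top 114 mm above the table.
- crank (a joint): Crank angle about its upright pivot on the wheel, rad, growing anticlockwise from above. 0 = folded over the wheel, arm 135 degrees clockwise of the outward line (wheel axis to pivot); 2.356 = at its stop, straight out. Past about 2.24 a spring tongue snaps up behind its tail: it cannot fold back (0.12 rad play). Takes 1 to 3 N at the knob. Starts at 0 to 0.2.
- wheel (a joint): Wheel angle, rad, growing clockwise from above. 0 = parked at a stop, port open (the start); 1.745 (100 degrees) = other stop, dark steel shutter paddle over the port. With the crank folded its tail bears on the drum's steel post and the wheel cannot turn. Takes 2 to 4 N at the knob with the crank out, and stays where it is left.
Mind the look-alikes: they are no part of the job. What is shaped like the part that bears drum_axis but orange or yellow is not meant.

How it is judged:
By the outcome, as a careful person would: the job done as asked, in the order asked, and still so for the second after the job is handed in, with the robot touching nothing.
It also fails if it takes over 45 s, if anything falls off the work surface, if the arm or the gripper's body presses on something with over 40 N, if the wrist force passes 120 N, or if a joint passes its speed limit or range.

ROBOT

A 6-joint arm with a two-finger parallel gripper is mounted at the origin on the work surface. World frame = base frame: x ahead of the robot, y to its left, z up, the work surface at z = 0. Lengths are in m, angles in rad, forces in N, time in s.
With the tool pointing down it reaches from about 0.325 to 0.775 m from the base axis. Payload 5.5 kg.
Tool frame: the origin (TCP) lies midway between the tips of the shut fingers; the grasp point (between the pads) lies bot.grasp_offset behind it (bot.grasp_offset is the distance from the TCP to the grasp point, in m); z points along the fingers, y is the direction in which the jaws open and shut (so a half turn about z gives the same grasp; the last joint's range is limited). The gripper opens to 85 mm and grips with 20 to 120 N. Pads are 22 mm wide; open, the fingers measure 114 mm over their backs; the gripper's body (76 mm by 85 mm) begins 54 mm behind the grasp point. The pads swing forward as they close: fully open they stand 13 mm farther back than shut.
Start: joints at [1.277, 0.091, 1.231, -0, 1.82, -0.057], TCP at [0.141, 0.583, 0.231] pointing down, gripper open.
Joint ranges: [-2.87, 2.87], [-0.86, 2.18], [0.17, 2.46], [-1.51, 4.65], [0.06, 2.69], [-2.65, 2.65]. Speed limits (rad/s): [2.57, 2.57, 3.01, 3.14, 3.14, 3.14].

INTERFACE

Orientations are given as a rotation vector (axis times angle).
In Python, from workcell import bot gives the robot as it stands.
- The arm moves only by the tool drive_tool, never from a script. Its argument "series" is a list that holds one entry, the list of rows, each a list of 5 numbers: the shift along the tool's x, y, z in units of 25 mm (1.0 is 25 mm), then the turn about the tool's z in units of 5 degrees (1.0 is 5 degrees), then the opening, from 0 (shut) to 1 (fully open). In form: [[[dx, dy, dz, yaw, gripper], ...]]. A call has 1 to 8 rows; each row is the pose to reach, as a shift and turn from the pose commanded when the call began, along the tool's axes at that moment; what a row does not reach only later rows make up. A row lasts 1/10 s, in which the tool goes at most 50 mm and 8.59 degrees, less where a joint would pass 70% of its speed; a pose out of reach is approached as far as the arm can. A call with a gripper value outside its range is refused whole. The fingers move at their own pace and stop on an object; "newtons" is the grip in N (left out, the last holds). Time passes only in rows, so rows that repeat a pose let the fingers close. It gives the time, the measured TCP pose, the force and the opening at its end, in the units of the state.
- bot.get_state(): the state, without advancing time (a new reading comes with each control period).
- bot.grab_frame(name): name is "scene" or "top" or "wrist"; returns a dict with "frame" (384x512x3 uint8, red, green, blue), "fx", "fy", "cx", "cy" (pixels), "cam_to_world" (4x4, takes a point from camera to world coordinates). Camera axes: x right, y down, z forward; pixel columns grow to the right and rows downward; lengths in m; the calibration is good to about 2 mm. A picture is of the moment at which its call begins. There is no depth.
- bot.finish_job(): hands the job in, once; it reports no verdict.
The state is a dict: "clock": time; "joint_pos": joint angles; "joint_vel": joint speeds; "joint_efforts": joint torques, N m; "tool_pos": TCP position; "tcp_rot": TCP orientation; "wrist_force": force on the tool from outside, world axes, zero at the start; "ft_torque": the same for the moment, N m; "gripper_width": finger opening in m.
Only numpy, scipy, OpenCV 4.12 (cv2) and the standard library are available. Lean on these libraries where they do the work, as an engineer would, in place of code of your own. Each camera call takes 0.05 s, during which the arm holds its last target.

## Working session

There is one attempt and no reset: what is moved stays moved. The work goes in short steps, Python scripts to look and compute and a tool call to move; the robot and the scene stay as the last step left them, time stands still between calls to the robot, and variables do not carry over. Pictures are saved under pics/ and viewed, and the job is handed in when it is done.

Besides the shell and the picture viewer there is one more tool, called after ">>>" as name(argument=value, ...), one argument or row to a line, values as JSON. drive_tool: Moves the arm, as the interface text tells. Its arguments: {"type":"object","properties":{"series":{"type":"array"},"newtons":{"type":"number"}},"required":["series"]}

```bash
mkdir -p pics; ls; python3 - <<'E'
from workcell import bot
import cv2
s=bot.get_state();print(s);print(bot.grasp_offset)
for n in("scene","top","wrist"):
    f=bot.grab_frame(n);cv2.imwrite(f"pics/a_{n}.png",f["frame"][...,::-1]);print(n,f["fx"],f["fy"],f["cx"],f["cy"],f["cam_to_world"])
E
```

```text
pics
{'clock': 0.0, 'joint_pos': array([ 1.27727130e+00,  9.18753156e-02,  1.23185176e+00,  3.40797879e-06,
        1.81977457e+00, -5.66808936e-02]), 'joint_vel': array([ 2.87938747e-04, -4.72773938e-04, -2.29408857e-03, -2.12224321e-03,
       -3.97838968e-06,  1.11072668e-03]), 'joint_efforts': array([ 3.35321774e-04, -4.58710349e+01, -4.18033898e+01, -4.63080437e-05,
        1.12024180e-02, -1.05065844e-06]), 'tool_pos': array([0.14069495, 0.58300055, 0.23016026]), 'tcp_rot': array([-3.71123804e-01, -3.11925519e+00,  2.95155988e-03]), 'wrist_force': array([-0.90390923,  0.21812023,  0.08961405]), 'ft_torque': array([0.04067435, 0.00898501, 0.02463592]), 'gripper_width': 0.08561879888079285}
0.0187
scene 475.9866995949114 475.9866995949114 243.0506720293123 195.93111947803936 [[ 0.24082188  0.53107132 -0.8123842   1.31288309]
 [ 0.97053289 -0.12451395  0.20630604 -0.13262175]
 [ 0.00841006 -0.83812859 -0.54540786  0.66634249]
 [ 0.          0.          0.          1.        ]]
top 498.9025040136297 498.9025040136297 263.9148217446404 191.60488083998032 [[ 3.49698151e-04 -9.89493848e-01  1.44574557e-01  3.13342426e-01]
 [-9.99963303e-01 -1.58354607e-03 -8.41934986e-03  8.70066227e-02]
 [ 8.55983536e-03 -1.44566307e-01 -9.89458090e-01  1.22672888e+00]
 [ 0.00000000e+00  0.00000000e+00  0.00000000e+00  1.00000000e+00]]
wrist 264.41397572702243 264.41397572702243 257.19814582157005 191.6490997087081 [[ 0.23493066  0.93309069  0.27230379  0.0713876 ]
 [ 0.97201032 -0.22498303 -0.06766508  0.59934533]
 [-0.00187392  0.2805787  -0.9598292   0.37318316]
 [ 0.          0.          0.          1.        ]]
```

View pics/a_scene.png

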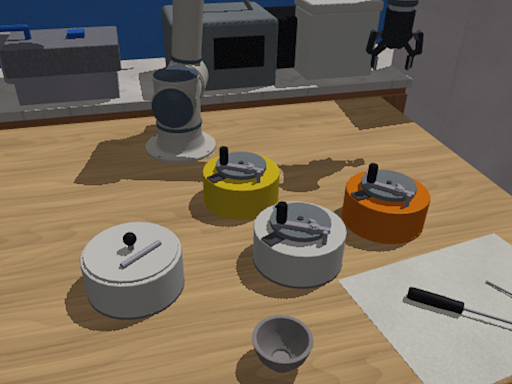

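View pics/a_top.png

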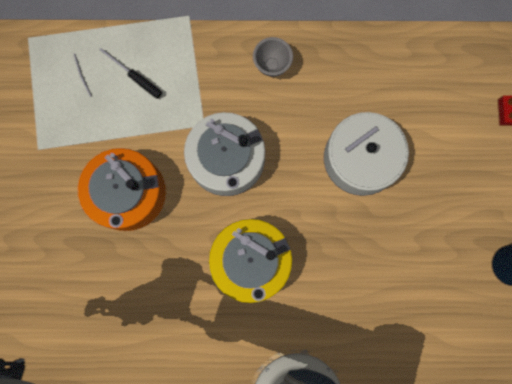

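View pics/a_wrist.png

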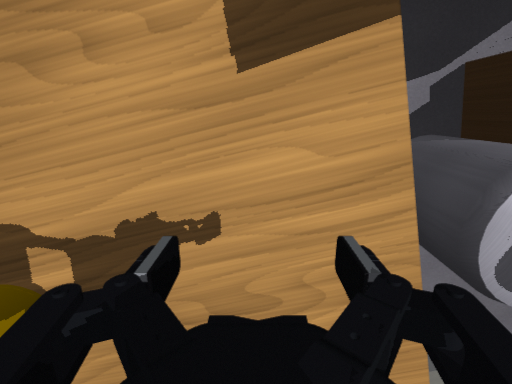

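The white drum with the wheel sits at about (225,150) in the top picture. The port is the dark dot near (233,182), the knob is near (243,140), and the pivot side is upper left. I'll zoom in on it.

```bash
python3 - <<'E'
import cv2
a=cv2.imread("pics/a_top.png")[100:205,170:280];cv2.imwrite("pics/b_top.png",cv2.resize(a,None,fx=5.5,fy=5.5,interpolation=cv2.INTER_CUBIC))
a=cv2.imread("pics/a_scene.png")[190:290,240:360];cv2.imwrite("pics/b_scene.png",cv2.resize(a,None,fx=5.5,fy=5.5,interpolation=cv2.INTER_CUBIC))
E
```

```text
(no output)
```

View pics/b_top.png

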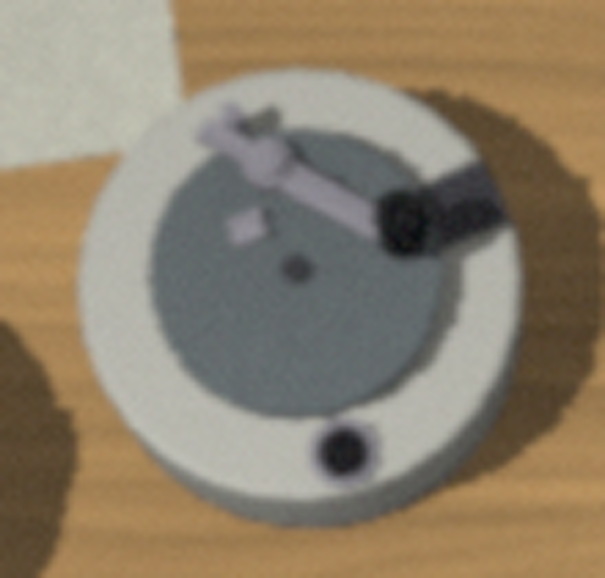

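View pics/b_scene.png

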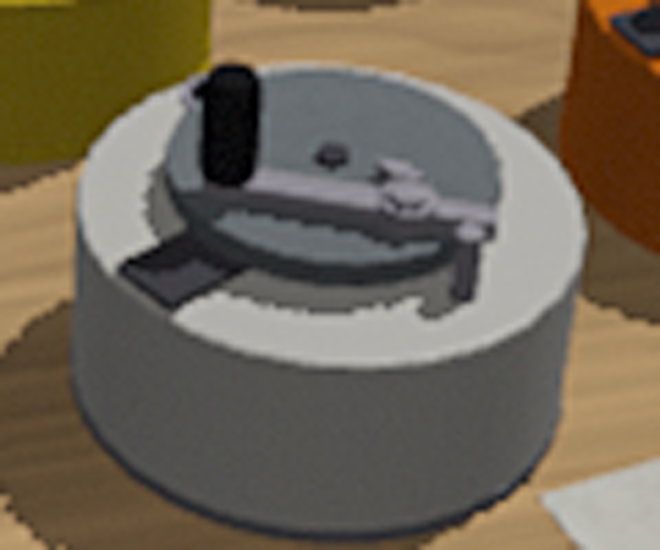

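```bash
cat > h.py <<'E'
import numpy as np
from workcell import bot
def px2w(f,u,v,z):
    d=f["cam_to_world"][:3,:3]@np.array([(u-f["cx"])/f["fx"],(v-f["cy"])/f["fy"],1]);o=f["cam_to_world"][:3,3]
    return o+d*(z-o[2])/d[2]
def w2px(f,p):
    q=np.linalg.inv(f["cam_to_world"])@np.append(p,1);return f["fx"]*q[0]/q[2]+f["cx"],f["fy"]*q[1]/q[2]+f["cy"]
E
python3 - <<'E'
from h import *
import cv2
f=bot.grab_frame("top");T=lambda u,v,z:px2w(f,u/5.5-.4+170,v/5.5-.4+100,z)
ax=T(297,272,.104);pt=T(343,453,.085);pv=T(265,160,.118);kn=T(407,220,.156)
# edges of the wheel: left153 right441 ,top128,bottom416
print(ax,T((153+441)/2,(128+416)/2,.104),pt,pv,kn)
print(np.linalg.norm((pt-ax)[:2]),np.linalg.norm((pv-ax)[:2]),np.linalg.norm((kn-pv)[:2]))
an=lambda a:np.degrees(np.arctan2(a[1],a[0]))
print(an(ax-pt),an(pv-ax),an(kn-pv))
s=bot.grab_frame("scene")
S=lambda u,v,z:px2w(s,u/5.5-.4+240,v/5.5-.4+190,z)
print("scene",S(332,150,.106),S(405,195,.118),S(232,75,.156))
E
```

```text
[0.57620823 0.1702735  0.104     ] [0.57620823 0.1702735  0.104     ] [0.50263436 0.15136897 0.085     ] [0.62054336 0.18310133 0.118     ] [0.5854399  0.12266683 0.156     ]
0.07596377705939648 0.04615361963961371 0.06988978009497741
14.410207961586172 16.13714979085904 -120.15021861714234
scene [0.58003764 0.17283926 0.106     ] [0.62739121 0.18213414 0.118     ] [0.59472759 0.12673608 0.156     ]
```

```bash
cat >> h.py <<'E'
from scipy.spatial.transform import Rotation as R
def plan(wps,cmd=None):
    """wps: (x,y,z,phi_deg of tool y). prints tool units relative to the current pose"""
    s=bot.get_state();M=R.from_rotvec(s["tcp_rot"]).as_matrix();p=s["tool_pos"]
    phi=np.degrees(np.arctan2(M[1,1],M[0,1]))
    print("t %.2f"%s["clock"],"tcp",p.round(4),"phi %.2f"%phi,"tilt",M[:2,2].round(4),"F",s["wrist_force"].round(1),"w %.4f"%s["gripper_width"],"q6 %.2f"%s["joint_pos"][5])
    for w in wps:
        d=M.T@(np.array(w[:3])-p)/.025
        print(d.round(3), "yaw",round(-(w[3]-phi)/5,2))
E
python3 - <<'E'
from h import *
plan([(0.588,0.127,0.231,-30)])
E
```

```text
t 0.25 tcp [0.1407 0.5831 0.2307] phi 76.43 tilt [-0.0003 -0.0009] F [-0.3  0.3 -0.6] w 0.0857 q6 -0.06
[-21.673 -13.539   0.   ] yaw 21.29
```

>>> drive_tool(
  series=[
    [[-21.7,-13.5,0,21.3,1],[-21.7,-13.5,0,21.3,1],[-21.7,-13.5,0,21.3,1],[-21.7,-13.5,0,21.3,1],[-21.7,-13.5,0,21.3,1],[-21.7,-13.5,0,21.3,1],[-21.7,-13.5,0,21.3,1],[-21.7,-13.5,0,21.3,1]],
  ],
  newtons=20,
)

```text
clock: 1.05
tool_pos: [0.4224, 0.2965, 0.2314]
tcp_rot: [2.075, 2.359, 0.001]
wrist_force: [0.6, 0.5, 0.5]
gripper_width: 0.0852
```

```bash
python3 - <<'E'
from h import *
plan([(0.588,0.127,0.231,-30)])
E
```

```text
t 1.05 tcp [0.4224 0.2965 0.2314] phi 7.33 tilt [0.0004 0.0004] F [0.6 0.5 0.5] w 0.0852 q6 0.42
[-7.57   5.705  0.016] yaw 7.47
```

>>> drive_tool(
  series=[
    [[-7.6,5.7,0,7.4,1],[-7.6,5.7,0,7.4,1],[-7.6,5.7,0,7.4,1],[-7.6,5.7,0,7.4,1],[-7.6,5.7,0,7.4,1],[-7.6,5.7,0,7.4,1],[-7.6,5.7,0,7.4,1],[-7.6,5.7,0,7.4,1]],
  ],
)

```text
clock: 1.85
tool_pos: [0.5874, 0.1298, 0.2314]
tcp_rot: [-2.71, -1.589, -0.0]
wrist_force: [0.7, -1.5, 0.1]
gripper_width: 0.0853
```

```bash
python3 - <<'E'
from h import *
import cv2
plan([(0.588,0.127,0.231,-30)])
for n in("wrist","top"):
    f=bot.grab_frame(n);cv2.imwrite(f"pics/c_{n}.png",f["frame"][...,::-1])
    for p in [(0.588,.127,.156),(0.588,.127,.114),(.577,.171,.104),(.6205,.183,.118)]:print(n,w2px(f,p))
E
```

```text
t 1.85 tcp [0.5874 0.1298 0.2314] phi -29.24 tilt [-0.0002  0.0004] F [ 0.7 -1.5  0.1] w 0.0853 q6 0.67
[-0.086  0.075  0.016] yaw 0.15
wrist (np.float64(259.062185859655), np.float64(201.68346960371196))
wrist (np.float64(258.84977943710186), np.float64(188.6079410753177))
wrist (np.float64(228.4928526432658), np.float64(154.91778682840368))
wrist (np.float64(260.03786453620285), np.float64(123.40868015284173))
top (np.float64(241.63922500635988), np.float64(138.46250579987816))
top (np.float64(242.2937056489628), np.float64(143.05546895406087))
top (np.float64(223.2882962609911), np.float64(148.7176757001901))
top (np.float64(217.82591084347922), np.float64(128.70944586089345))
```

View pics/c_wrist.png

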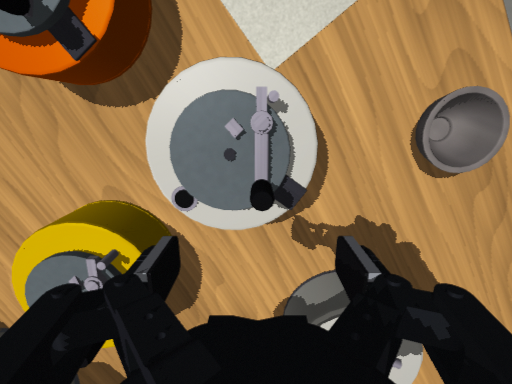

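```bash
python3 - <<'E'
from h import *
import cv2
a=cv2.imread("pics/c_wrist.png")[80:220,190:320];cv2.imwrite("pics/d.png",cv2.resize(a,None,fx=4,fy=4,interpolation=cv2.INTER_CUBIC))
E
```

```text
(no output)
```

View pics/d.png

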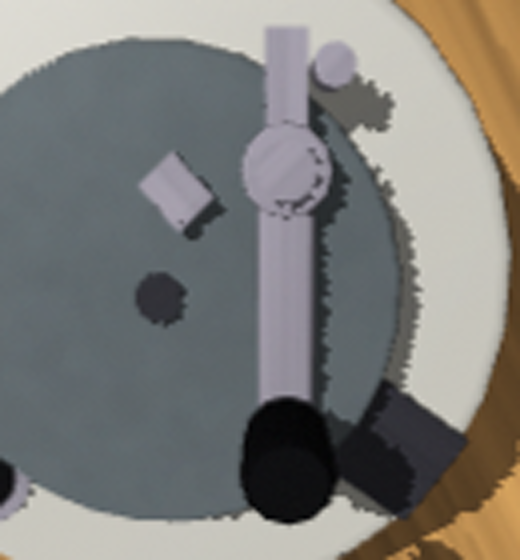

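```bash
python3 - <<'E'
from h import *
f=bot.grab_frame("wrist");W=lambda u,v,z:px2w(f,u/4-.4+190,v/4-.4+80,z)
ax=W(161,298,.106);pv=W(287,168,.120);kn=W(288,476,.156);po=W(336,63,.114);pt=px2w(f,184.5,199,.086)
print(ax,pv,kn,po,pt)
for a,b in((pv,ax),(kn,pv),(po,ax),(ax,pt)):
    d=(a-b)[:2];print(np.linalg.norm(d),np.degrees(np.arctan2(d[1],d[0])))
E
```

```text
[0.57886291 0.17152051 0.106     ] [0.62230422 0.18427012 0.12      ] [0.59118483 0.12865194 0.156     ] [0.64363809 0.19915538 0.114     ] [0.50370678 0.15113658 0.086     ]
0.04527361560975448 16.356458559990028
0.06373224268885698 -119.22780812309244
0.07042378848778351 23.104425064714526
0.07787135968509801 15.174772667833292
```

```bash
python3 - <<'E'
from h import *
plan([(0.590,0.1275,0.123,-29.2)])
E
```

```text
t 2.00 tcp [0.5873 0.1302 0.2318] phi -29.20 tilt [0.0007 0.0003] F [1.1 0.2 0.2] w 0.0855 q6 0.67
[-0.043  0.145  4.352] yaw 0.0
```

>>> drive_tool(
  series=[
    [[-0.05,0.15,1.5,0,1],[-0.05,0.15,3,0,1],[-0.05,0.15,4,0,1],[-0.05,0.15,4.35,0,0.6],[-0.05,0.15,4.35,0,0.3],[-0.05,0.15,4.35,0,0.3],[-0.05,0.15,4.35,0,0.3],[-0.05,0.15,4.35,0,0.3]],
  ],
)

```text
clock: 2.8
tool_pos: [0.5914, 0.1262, 0.1245]
tcp_rot: [2.71, 1.586, 0.004]
wrist_force: [0.1, -0.2, -0.1]
gripper_width: 0.0259
```

```bash
python3 - <<'E'
from h import *
import cv2
for n in("wrist","scene"):
    f=bot.grab_frame(n);cv2.imwrite(f"pics/e_{n}.png",f["frame"][...,::-1])
pv=np.array([.6213,.1833])
def rows(a0,a1,n,c,r):
    return [(*(c+r*np.array([np.cos(t),np.sin(t)])),.123,np.degrees(t)+90) for t in np.radians(np.linspace(a0,a1,n+1)[1:])]
plan(rows(-119.2,-119.2+60,8,pv,.065))
E
```

```text
t 2.90 tcp [0.5911 0.1261 0.1237] phi -29.32 tilt [0.0018 0.0003] F [-0.4 -0.1  0.5] w 0.0255 q6 0.67
[0.01  0.277 0.029] yaw -1.52
[0.077 0.61  0.029] yaw -3.02
[0.187 0.932 0.03 ] yaw -4.52
[0.338 1.237 0.031] yaw -6.02
[0.528 1.519 0.031] yaw -7.52
[0.753 1.774 0.032] yaw -9.02
[1.009 1.998 0.033] yaw -10.52
[1.292 2.186 0.033] yaw -12.02
```

View pics/e_wrist.png

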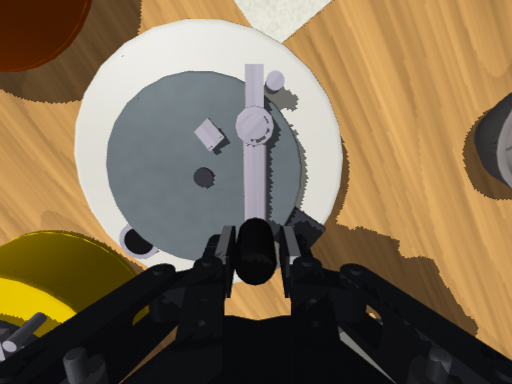

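View pics/e_scene.png

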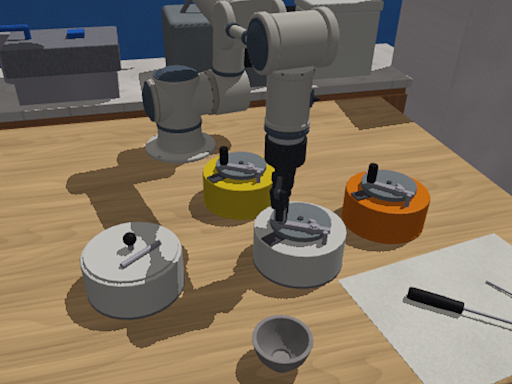

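The knob, near (256,250), stands between the pads with no contact force. Now I'll swing the crank anticlockwise, first 60°.

>>> drive_tool(
  series=[
    [[0.01,0.28,0,-1.5,0.3],[0.08,0.61,0,-3,0.3],[0.19,0.93,0,-4.5,0.3],[0.34,1.24,0,-6,0.3],[0.53,1.52,0,-7.5,0.3],[0.75,1.77,0,-9,0.3],[1.01,2.0,0,-10.5,0.3],[1.29,2.19,0,-12,0.3]],
  ],
)

```text
clock: 3.7
tool_pos: [0.6545, 0.127, 0.123]
tcp_rot: [1.548, 2.734, -0.0]
wrist_force: [-1.0, -0.1, 0.8]
gripper_width: 0.0254
```

```bash
python3 - <<'E'
from h import *
import cv2
for n in("wrist",):
    f=bot.grab_frame(n);cv2.imwrite(f"pics/f_{n}.png",f["frame"][...,::-1])
pv=np.array([.6213,.1833])
def rows(a0,a1,n,c,r):
    return [(*(c+r*np.array([np.cos(t),np.sin(t)])),.123,np.degrees(t)+90) for t in np.radians(np.linspace(a0,a1,n+1)[1:])]
plan(rows(-59.2,.8,8,pv,.065))
E
```

```text
t 3.75 tcp [0.6552 0.1277 0.1227] phi 31.34 tilt [0.0007 0.0003] F [-1.9 -0.9 -0.6] w 0.0255 q6 -0.41
[ 0.024  0.313 -0.011] yaw -1.39
[ 0.088  0.647 -0.01 ] yaw -2.89
[ 0.194  0.97  -0.01 ] yaw -4.39
[ 0.341  1.277 -0.01 ] yaw -5.89
[ 0.528  1.561 -0.01 ] yaw -7.39
[ 0.749  1.819 -0.009] yaw -8.89
[ 1.003  2.046 -0.009] yaw -10.39
[ 1.284  2.237 -0.009] yaw -11.89
```

View pics/f_wrist.png

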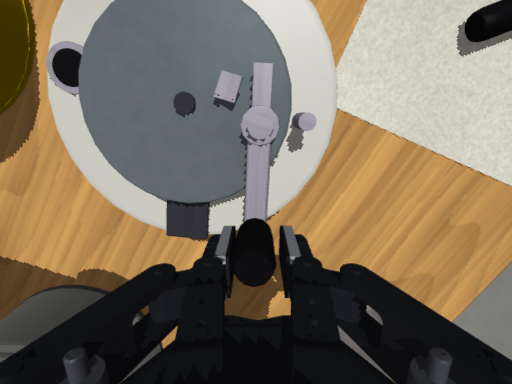

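The crank follows: the arm lies in line with the tool, and the knob is centred at about (255,250).

>>> drive_tool(
  series=[
    [[0.02,0.31,0,-1.4,0.3],[0.09,0.65,0,-2.9,0.3],[0.19,0.97,0,-4.4,0.3],[0.34,1.28,0,-5.9,0.3],[0.53,1.56,0,-7.4,0.3],[0.75,1.82,0,-8.9,0.3],[1.0,2.05,0,-10.4,0.3],[1.28,2.24,0,-11.9,0.3]],
  ],
)

```text
clock: 4.55
tool_pos: [0.6862, 0.1831, 0.1228]
tcp_rot: [-0.008, 3.141, -0.001]
wrist_force: [0.0, -1.8, -0.1]
gripper_width: 0.0257
```

```bash
python3 - <<'E'
from h import *
import cv2
for n in("wrist",):
    f=bot.grab_frame(n);cv2.imwrite(f"pics/g_{n}.png",f["frame"][...,::-1])
pv=np.array([.6213,.1833])
def rows(a0,a1,n,c,r):
    return [(*(c+r*np.array([np.cos(t),np.sin(t)])),.123,np.degrees(t)+90) for t in np.radians(np.linspace(a0,a1,n+1)[1:])]
plan(rows(.8,20.8,8,pv,.065))
E
```

```text
t 4.60 tcp [0.686  0.1846 0.1227] phi 90.74 tilt [0.0002 0.0003] F [-0.8 -0.4  0.2] w 0.0259 q6 -1.37
[-0.011  0.096 -0.012] yaw -0.51
[-0.003  0.21  -0.012] yaw -1.01
[ 0.009  0.322 -0.012] yaw -1.51
[ 0.027  0.434 -0.012] yaw -2.01
[ 0.049  0.546 -0.012] yaw -2.51
[ 0.076  0.656 -0.012] yaw -3.01
[ 0.108  0.765 -0.012] yaw -3.51
[ 0.144  0.872 -0.012] yaw -4.01
```

View pics/g_wrist.png

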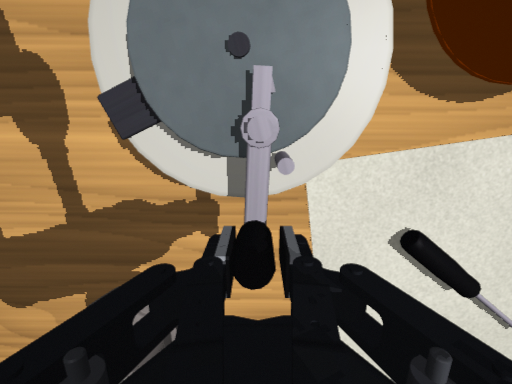

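>>> drive_tool(
  series=[
    [[-0.01,0.1,0,-0.5,0.3],[0,0.21,0,-1,0.3],[0.01,0.32,0,-1.5,0.3],[0.03,0.43,0,-2,0.3],[0.05,0.55,0,-2.5,0.3],[0.08,0.66,0,-3,0.3]],
  ],
)

```text
clock: 5.2
tool_pos: [0.684, 0.1994, 0.1227]
tcp_rot: [-0.41, 3.115, -0.001]
wrist_force: [0.7, -0.3, 0.7]
gripper_width: 0.0254
```

>>> drive_tool(
  series=[
    [[0,0.05,0,-0.2,0.3],[0,0.1,0,-0.3,0.3]],
  ],
)

```text
clock: 5.4
tool_pos: [0.6833, 0.202, 0.1227]
tcp_rot: [-0.452, 3.109, -0.0]
wrist_force: [0.4, -1.1, 0.6]
gripper_width: 0.0258
```

```bash
python3 - <<'E'
from h import *
import cv2
for n in("wrist",):
    f=bot.grab_frame(n);cv2.imwrite(f"pics/i_{n}.png",f["frame"][...,::-1])
plan([])
E
```

```text
t 5.45 tcp [0.6833 0.2023 0.1227] phi 106.59 tilt [ 0.0003 -0.    ] F [ 0.4 -0.8  0.5] w 0.0254 q6 -1.62
```

View pics/i_wrist.png

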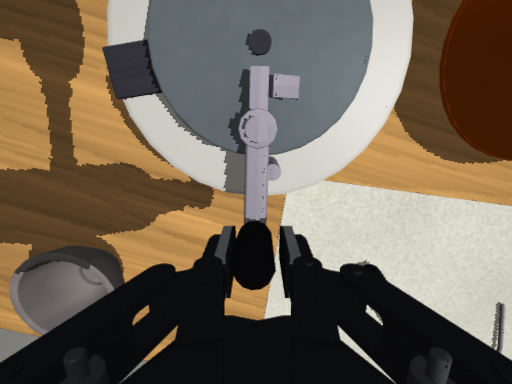

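The tongue, near (287,86), now stands clear beside the tail. I'll push on until the stop can be felt.

>>> drive_tool(
  series=[
    [[0,0.05,0,-0.1,0.3],[0,0.1,0,-0.2,0.3]],
  ],
)

```text
clock: 5.65
tool_pos: [0.683, 0.2029, 0.1227]
tcp_rot: [-0.48, 3.104, -0.005]
wrist_force: [2.1, -7.1, 0.9]
gripper_width: 0.0253
```

>>> drive_tool(
  series=[
    [[0,0.05,0,-0.1,0.3],[0,0.08,0,-0.2,0.3]],
  ],
)

```text
clock: 5.85
tool_pos: [0.6829, 0.2032, 0.1227]
tcp_rot: [-0.504, 3.1, -0.008]
wrist_force: [2.7, -12.1, 0.3]
gripper_width: 0.0255
```

The stop is felt at 12 N, so the crank is out. Now I'll turn the wheel clockwise.

```bash
cat >> h.py <<'E'
AX=np.array([.578,.171])
def rows(a0,a1,n,c,r):
    return [(*(c+r*np.array([np.cos(t),np.sin(t)])),.123,np.degrees(t)+90) for t in np.radians(np.linspace(a0,a1,n+1)[1:])]
E
python3 - <<'E'
from h import *
plan(rows(17,-23,8,AX,.1098))
E
```

```text
t 5.85 tcp [0.6829 0.2032 0.1227] phi 108.48 tilt [ 0.0014 -0.0051] F [  2.7 -12.1   0.3] w 0.0255 q6 -1.65
[ 0.024 -0.386 -0.008] yaw 1.3
[ 0.083 -0.765 -0.006] yaw 2.3
[ 0.176 -1.136 -0.004] yaw 3.3
[ 0.3   -1.499 -0.002] yaw 4.3
[ 4.560e-01 -1.849e+00 -1.000e-03] yaw 5.3
[ 6.420e-01 -2.184e+00  1.000e-03] yaw 6.3
[ 0.856 -2.502  0.003] yaw 7.3
[ 1.097 -2.8    0.005] yaw 8.3
```

>>> drive_tool(
  series=[
    [[0.02,-0.4,0,1.3,0.3],[0.08,-0.8,0,2.3,0.3],[0.18,-1.18,0,3.3,0.3],[0.3,-1.54,0,4.3,0.3],[0.46,-1.89,0,5.3,0.3],[0.64,-2.22,0,6.3,0.3],[0.86,-2.54,0,7.3,0.3],[1.1,-2.84,0,8.3,0.3]],
  ],
)

```text
clock: 6.65
tool_pos: [0.6787, 0.1313, 0.1226]
tcp_rot: [0.627, 3.078, 0.003]
wrist_force: [1.0, 1.8, -0.7]
gripper_width: 0.026
```

```bash
python3 - <<'E'
from h import *
import cv2
for n in("wrist",):
    f=bot.grab_frame(n);cv2.imwrite(f"pics/j_{n}.png",f["frame"][...,::-1])
plan(rows(-23,-67,8,AX,.1098))
E
```

```text
t 6.70 tcp [0.6784 0.1296 0.1227] phi 66.67 tilt [0.0002 0.0005] F [2.  0.1 0.8] w 0.0258 q6 -1.02
[-0.032 -0.467 -0.011] yaw 1.03
[ 0.027 -0.885 -0.012] yaw 2.13
[ 0.124 -1.295 -0.012] yaw 3.23
[ 0.261 -1.693 -0.012] yaw 4.33
[ 0.435 -2.077 -0.012] yaw 5.43
[ 0.646 -2.442 -0.012] yaw 6.53
[ 0.89  -2.786 -0.013] yaw 7.63
[ 1.166 -3.104 -0.013] yaw 8.73
```

View pics/j_wrist.png

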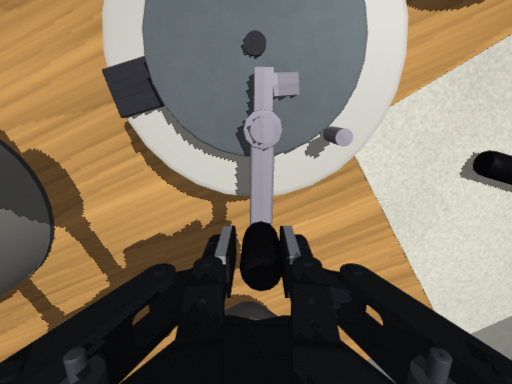

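The wheel turns with the crank. The tongue, near (287,84), holds the tail, and the post has moved off to (343,137).

>>> drive_tool(
  series=[
    [[0,-0.45,0,1.0,0.3],[0.04,-0.88,0,2.1,0.3],[0.13,-1.3,0,3.2,0.3],[0.26,-1.69,0,4.3,0.3],[0.43,-2.08,0,5.4,0.3],[0.65,-2.44,0,6.5,0.3],[0.89,-2.79,0,7.6,0.3],[1.17,-3.1,0,8.7,0.3]],
  ],
)

```text
clock: 7.5
tool_pos: [0.6218, 0.0709, 0.1227]
tcp_rot: [1.721, 2.627, 0.002]
wrist_force: [1.2, 1.0, -0.6]
gripper_width: 0.0255
```

```bash
python3 - <<'E'
from h import *
plan(rows(-67,-91,8,AX,.1098))
E
```

```text
t 7.50 tcp [0.6218 0.0709 0.1227] phi 23.53 tilt [0.0013 0.001 ] F [ 1.2  1.  -0.6] w 0.0255 q6 -0.35
[-0.012 -0.277 -0.012] yaw 0.71
[ 0.008 -0.506 -0.012] yaw 1.31
[ 0.04  -0.734 -0.012] yaw 1.91
[ 0.084 -0.959 -0.013] yaw 2.51
[ 0.14  -1.182 -0.013] yaw 3.11
[ 0.208 -1.402 -0.013] yaw 3.71
[ 0.286 -1.618 -0.014] yaw 4.31
[ 0.376 -1.83  -0.014] yaw 4.91
```

>>> drive_tool(
  series=[
    [[0,-0.22,0,0.6,0.3],[0.01,-0.45,0,1.2,0.3],[0.04,-0.68,0,1.8,0.3],[0.08,-0.91,0,2.4,0.3],[0.14,-1.13,0,3.0,0.3],[0.2,-1.35,0,3.6,0.3]],
  ],
)

```text
clock: 8.1
tool_pos: [0.589, 0.0621, 0.1228]
tcp_rot: [2.109, 2.328, 0.002]
wrist_force: [1.7, 0.1, -0.1]
gripper_width: 0.0255
```

```bash
python3 - <<'E'
from h import *
import cv2
f=bot.grab_frame("wrist");cv2.imwrite("pics/k.png",f["frame"][...,::-1])
plan(rows(-85,-93,4,AX,.1098))
E
```

```text
t 8.15 tcp [0.5883 0.0619 0.1229] phi 5.49 tilt [0.0006 0.0006] F [ 1.1  0.2 -0.7] w 0.0254 q6 -0.05
[-0.005 -0.184 -0.006] yaw 0.5
[ 0.004 -0.337 -0.006] yaw 0.9
[ 0.019 -0.489 -0.006] yaw 1.3
[ 0.039 -0.641 -0.006] yaw 1.7
```

View pics/k.png

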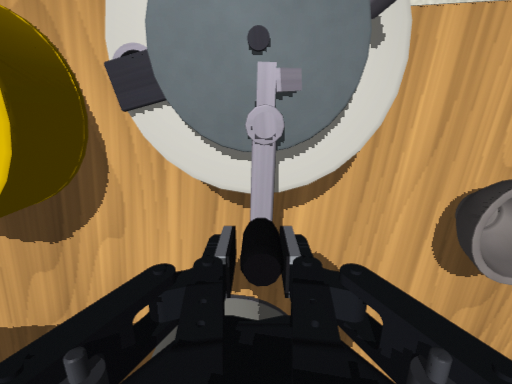

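The shutter, near (135,80), nearly covers the port. I'll creep on to the stop.

>>> drive_tool(
  series=[
    [[0,-0.09,0,0.2,0.3],[0,-0.18,0,0.4,0.3]],
  ],
)

```text
clock: 8.35
tool_pos: [0.5845, 0.0613, 0.1228]
tcp_rot: [2.148, 2.292, 0.001]
wrist_force: [2.2, 0.2, 0.9]
gripper_width: 0.0254
```

>>> drive_tool(
  series=[
    [[0,-0.07,0,0.2,0.3],[0,-0.14,0,0.4,0.3]],
  ],
)

```text
clock: 8.55
tool_pos: [0.5809, 0.0609, 0.1228]
tcp_rot: [2.189, 2.252, 0.001]
wrist_force: [1.3, 0.6, 1.4]
gripper_width: 0.0259
```

>>> drive_tool(
  series=[
    [[0,-0.06,0,0.2,0.3],[0,-0.12,0,0.4,0.3]],
  ],
)

```text
clock: 8.75
tool_pos: [0.5782, 0.0607, 0.1228]
tcp_rot: [2.228, 2.213, 0.002]
wrist_force: [5.2, -0.7, -0.1]
gripper_width: 0.0255
```

>>> drive_tool(
  series=[
    [[0,-0.05,0,0.1,0.3],[0,-0.08,0,0.2,0.3]],
  ],
)

```text
clock: 8.95
tool_pos: [0.577, 0.0606, 0.1229]
tcp_rot: [2.246, 2.193, 0.004]
wrist_force: [9.3, 0.6, -0.2]
gripper_width: 0.0252
```

>>> drive_tool(
  series=[
    [[0,-0.05,0,0,0.3],[0,-0.06,0,0,0.3]],
  ],
)

```text
clock: 9.15
tool_pos: [0.5763, 0.0606, 0.123]
tcp_rot: [2.245, 2.192, 0.006]
wrist_force: [11.9, -0.0, -1.4]
gripper_width: 0.0261
```

```bash
python3 - <<'E'
from h import *
import cv2
f=bot.grab_frame("wrist");cv2.imwrite("pics/l.png",f["frame"][...,::-1])
plan([])
E
```

```text
t 9.20 tcp [0.5763 0.0606 0.123 ] phi -1.37 tilt [ 0.0057 -0.0001] F [10.7  0.6 -1.1] w 0.0258 q6 0.07
```

View pics/l.png

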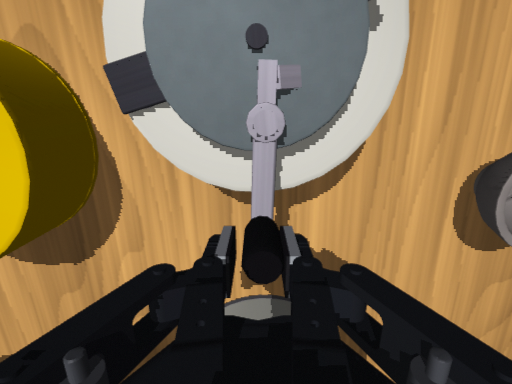

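The port is fully covered by the shutter, near (135,82), and the stop is firm at 11 N. I'll let go and rise.

>>> drive_tool(
  series=[
    [[0,0.06,0,0,0.5],[0,0.06,0,0,1],[0,0.06,0,0,1],[0,0.06,0,0,1],[0,0.06,-1.0,0,1],[0,0.06,-2.5,0,1],[0,0.06,-4,0,1],[0,0.06,-5,0,1]],
  ],
)

```text
clock: 10.0
tool_pos: [0.5758, 0.0608, 0.2508]
tcp_rot: [2.246, 2.194, 0.003]
wrist_force: [-0.2, 0.5, 0.5]
gripper_width: 0.0855
```

>>> drive_tool(
  series=[
    [[2,0,-1,0,1],[4,0,-1,0,1],[6,0,-1,0,1],[6,0,-1,0,1],[6,0,-1,0,1]],
  ],
)

```text
clock: 10.5
tool_pos: [0.5787, 0.212, 0.2719]
tcp_rot: [-2.244, -2.199, 0.002]
wrist_force: [0.7, -0.8, -0.5]
gripper_width: 0.0853
```

```bash
python3 - <<'E'
from h import *
import cv2
plan([])
for n in("wrist","top","scene"):
    f=bot.grab_frame(n);cv2.imwrite(f"pics/m_{n}.png",f["frame"][...,::-1])
    if n=="top":
        cv2.imwrite("pics/m_topz.png",cv2.resize(f["frame"][95:205,170:290,::-1],None,fx=5,fy=5,interpolation=cv2.INTER_CUBIC))
    if n=="scene":
        cv2.imwrite("pics/m_scenez.png",cv2.resize(f["frame"][180:290,230:360,::-1],None,fx=5,fy=5,interpolation=cv2.INTER_CUBIC))
E
```

```text
t 10.50 tcp [0.5787 0.212  0.2719] phi -1.16 tilt [-0.0012 -0.0007] F [ 0.7 -0.8 -0.5] w 0.0853 q6 0.32
```

View pics/m_topz.png

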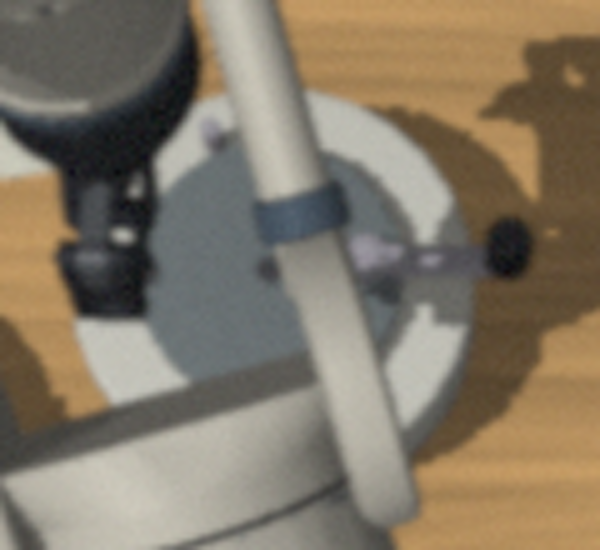

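View pics/m_wrist.png

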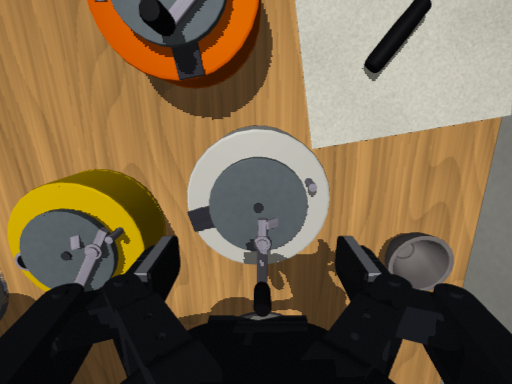

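View pics/m_scenez.png

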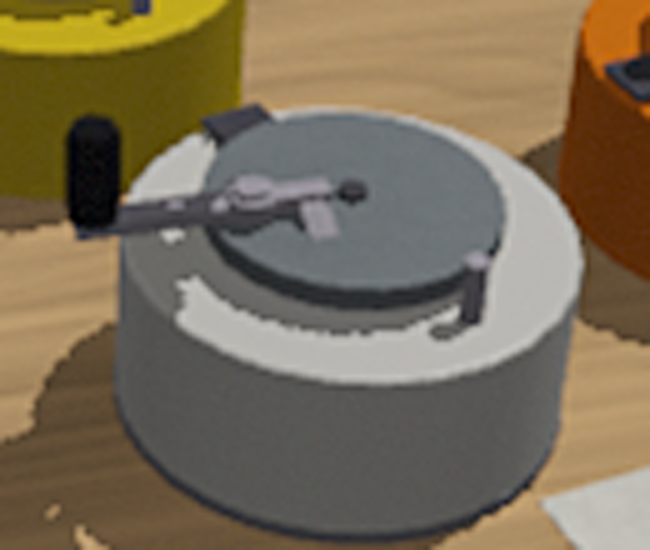

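```bash
python3 - <<'E'
from h import *
import cv2
f=bot.grab_frame("wrist")
cv2.imwrite("pics/n.png",cv2.resize(f["frame"][120:320,180:340,::-1],None,fx=3,fy=3,interpolation=cv2.INTER_CUBIC))
E
```

```text
(no output)
```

View pics/n.png

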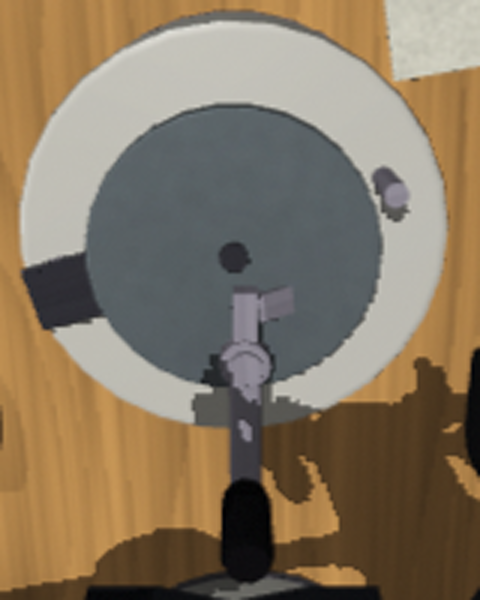

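```bash
python3 - <<'E'
from h import *
f=bot.grab_frame("wrist");W=lambda u,v,z:px2w(f,u/3-.33+180,v/3-.33+120,z)
ax=W(233,257,.106);pv=W(246,365,.120);sh=W(64,290,.095);kn=W(247,557,.156);po=W(397,195,.114);print(ax,pv,kn)
for a,b in((pv,ax),(sh,ax),(kn,pv),(po,ax)):
    d=(a-b)[:2];print(np.linalg.norm(d),np.degrees(np.arctan2(d[1],d[0])))
E
```

```text
[0.57847504 0.17145038 0.106     ] [0.58276547 0.12925963 0.12      ] [0.58128991 0.06494661 0.156     ]
0.04240833186419678 -84.19347320917502
0.07564636941664049 -166.8874744553142
0.06432994805655555 -91.31432785773092
0.07053602173063883 22.4943308963061
```

```bash
python3 - <<'E'
from workcell import bot
print(bot.finish_job(),bot.get_state()["clock"])
E
```

```text
the job is handed in; nothing more can be done
the job is handed in; nothing more can be done
```

I swung the crank out to its stop, then turned the wheel clockwise to its stop, let go, rose clear and handed the job in. The last clock reading before hand-in was 10.5 s.

- **Crank:** I caged the knob loosely between the fingers and swung it anticlockwise until I felt its stop at about 12 N. The tongue then showed beside the crank's tail. The last picture puts the arm about 7° (0.12 rad) short of the straight-out line. That matches the latch's stated play: the tail rests on the tongue after the clockwise turn. I left it there, because pushing it back could have turned the wheel.
- **Wheel:** I turned it until I felt its stop at about 11 N. The last picture puts it about 100° from the start. The shutter is at about -167° and the port at about -164°, so the shutter covers the port.
- **Gripper:** it ended open and well clear, with about 1 N or less on the wrist. The highest wrist force I read was about 12 N.

No check failed. The only disagreement was a few millimetres between the camera position estimates.

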